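Park and lock a shop-cart ball coupler on its bench ball

TASK

Raise the locking handle of the red cart coupler all the way while it lies in its wooden cradle, then lift the coupler over to the bench stand, lower it (do not drop it) and push it down level and only as hard as needed onto the steel ball (never squeezing the pad under the ball post by more than 3 mm), with its tail in the yellow rest, until the catches snap and the green pin shows it is fully home. Finally press the handle all the way down to lock it, let go, and leave the other things on the bench alone.

Things in the scene. Friction and masses are not known exactly. Their poses are not given: they have to be found in the camera images.
- coupler: red steel cart coupler, 0.7 kg, centre of mass about 40 mm behind the socket. Origin: on the upright axis of the ball socket, at the underside; x points to the nose, z up. Nose block: x -24 to +30 mm, 38 mm tall (low dome to 42). Tail: open-bottomed channel 40 mm wide, 32 mm tall, back to x = -140 mm. In the cradle its underside is 30 mm above the bench
- nose_grip (a point): where to grip the coupler from above, across its y: on the socket axis, 24 mm above the underside, between the nose block's flat sides (46 mm apart). Same axes as the coupler. Grip hard (40 N or more)
- socket (a point): where the ball's centre sits when home: on the socket axis, 16 mm above the underside. Bore 32 mm square, open below, ceiling at 31 mm. Two spring catches in it meet the ball about 10 mm before home; the coupler's own weight does not pass them: that takes a push of about 5 to 15 N (over 30 N is too hard), and only in the last 3 mm do they snap under the ball and pull it home
- handle_grip (a point): middle of the handle's black rubber grip (18 mm wide, 13 mm thick, 46 mm long), to be pinched across the coupler's y from above. Turns with the handle; when down it is 130 mm behind the socket axis, 56 mm above the coupler's underside and 24 mm above the tail's top
- handle (a joint): locking handle, rad: 0 down (locked, along the tail), 1.2 fully raised (still leaning back). Pivot parallel to the coupler's y, 45 mm behind the socket axis, 40 mm above the underside; when down the grip point is 85 mm behind and 16 mm above it. 1 to 5 N at the grip; stays where left. Its steel claw blocks the socket below about 0.4 rad and hooks under the seated ball at 0
- seat_pin (a joint): green pin, 7 mm across, in the top of the nose, m: 0 is down (2 mm above the block), pushed up by the ball; about 0.008 when the ball is fully home
- ball_stand: fixed grey base plate 200 x 110 x 12 mm with a 30 mm steel ball on a post. Origin: bench level on the ball's upright axis; x points from the yellow tail rest to the ball, and the coupler goes on with the same x direction. The post was clamped by hand at an unmeasured height: the ball's centre is 70 to 95 mm above the bench (home: coupler's underside 54 to 79 mm); feel for it
- tail_rest (a point): on the base plate under the yellow tail rest, 122 mm behind the ball's axis, 12 mm above the bench. The rest is 16 mm long, moves with the post, its top level with the underside of a seated coupler (16 mm below the ball's centre), with two side cheeks 51 mm apart and 12 mm tall
- load_pad (a joint): black rubber-sprung pad, 170 x 34 x 8 mm, between the stand's base plate and the post; m, squeezed straight down by whatever presses on the ball and rest: 0 unloaded, 12 N per mm, so 0.0006 under the coupler alone and 0.003, its limit, at about 36 N
- cradle: fixed plywood cradle 215 x 100 mm in which the coupler starts: two wooden bearers 30 mm high, end stops 46 mm high, side stops 44 mm high beside the tail. Origin: bench level under the socket axis of the parked coupler, same x direction
- wrench: steel combination wrench, 160 mm long, lying on the bench in the middle (bystander, leave alone)
- spare_ball: spare steel ball stud, 30 mm ball, 45 mm tall, standing on the bench beyond the middle (bystander, leave alone)
- cup: blue drinking cup, 84 mm across, 105 mm tall (bystander, leave alone)
- tape: yellow tape roll, 90 mm across, 40 mm tall (bystander, leave alone)
- drill_block: light wood block 50 x 90 x 30 mm with five drill bits standing in it (bystander, leave alone)
- driver: screwdriver, 190 mm long, lying on the bench (bystander, leave alone)
There are look-alikes about, which are no part of the job. What is shaped like the cradle but purple is not meant. There is more than one size of the ball_stand; the one meant has the size given above.

How it is judged (in metres and radians):
On the way, in this order (a step that is already met when the one before it is completed fails the run):
1. the handle is raised (at least 1.05 rad) with the coupler still in its cradle (value of joint handle above 1.05 rad and horizontal distance between coupler and cradle below 0.015 m), for 0.2 s.
2. the coupler is fully home on the ball with the handle still up (above 0.6 rad) (value of joint seat_pin above 0.006 m and horizontal distance between socket and ball_stand below 0.005 m and angle between coupler's own z axis and vertical below 0.06 rad and value of joint handle above 0.6 rad), for 0.2 s.
At the end, for the whole second after the job is handed in: The coupler rests fully home on the stand's ball (seat pin up more than 6 mm, socket axis within 5 mm of the ball's axis, level within 0.06 rad, its length within 0.1 rad of the stand's), tail in the rest, handle down below 0.08 rad, all at rest (value of joint seat_pin above 0.006 m and horizontal distance between socket and ball_stand below 0.005 m and angle between coupler's own z axis and vertical below 0.06 rad and value of joint handle below 0.08 rad and angle between the x axis of coupler and the x axis of ball_stand, either way round below 0.1 rad and linear speed of coupler below 0.02 m/s and angular speed of coupler below 0.1 rad/s); the robot touches nothing.
It fails at once if the coupler is dropped onto the stand (moving over 0.35 m/s, untouched by the fingers, within 60 mm of the ball's axis) (contact force between the fingers and coupler below 0.05 N and linear speed of coupler above 0.35 m/s and horizontal distance between socket and ball_stand below 0.06 m).
It fails at once if the stand is pressed down so hard that its load pad is squeezed by more than 3 mm (about 36 N, the coupler's weight included) (value of joint load_pad above 0.003 m).
It fails at once if a bystander is moved more than 20 mm (distance of any of wrench, spare_ball, cup, tape, drill_block, driver from where it was at the start of the episode above 0.02 m).
It also fails if it takes over 72 s, if anything falls off the work surface, if the arm or the gripper's body presses on something with over 40 N, if the wrist force passes 120 N, or if a joint passes its speed limit or range.

ROBOT

A 6-joint arm with a two-finger parallel gripper is mounted at the origin on the work surface. World frame = base frame: x ahead of the robot, y to its left, z up, the work surface at z = 0. Lengths are in mm, angles in degrees, forces in N, time in s.
With the tool pointing down it reaches from about 350 to 850 mm from the base axis. Payload 8.1 kg.
Tool frame: the origin (TCP) lies midway between the tips of the shut fingers; the grasp point (between the pads) lies grip_depth behind it (grip_depth is the distance from the TCP to the grasp point, in mm); z points along the fingers, y is the line along which they close (so a half turn about z gives the same grasp; the last joint's range is limited). The gripper opens to 85 mm and grips with 20 to 120 N. Pads are 22 mm wide; open, the fingers measure 114 mm over their backs; the gripper's body (76 mm by 85 mm) begins 54 mm behind the grasp point. The pads swing forward as they close: fully open they stand 13 mm farther back than shut.
Start: joints at [-73.018, 7.471, 85.268, -0, 87.261, -4.893], TCP at [223.575, -556.794, 231.292] pointing down, gripper open.
Joint ranges: [-169.43, 169.43], [-51.17, 129.36], [1.28, 143.12], [-76.62, 256.62], [0, 156.53], [-152.29, 152.29]. Speed limits (degrees/s): [136.94, 136.94, 159.86, 180, 180, 180].

INTERFACE

Orientations are given as [roll, pitch, yaw] about the fixed x, y, z axes, in that order (R = Rz(yaw) Ry(pitch) Rx(roll)).
In Python, from bench import sense, snapshot, hand_in, grip_depth gives the robot as it stands. The module is installed in compiled form; this text tells all that it offers.
- The arm moves only by the tool apply_moves, never from a script. Its argument "series" is text: rows parted by semicolons, each of 5 numbers parted by spaces: the shift along the tool's x, y, z each as a share of 0.3 m, from -1 to 1, then the turn about the tool's z as a share of 2 rad, from -1 to 1, then the gripper's target within -1 to 1 (shut at 1, half-way at 0, fully open at -1). In form: tx ty tz twist gripper; .... A call has 1 to 5 rows; each row shifts and turns the commanded pose from where the row before left it, along the tool's axes as they then stand; what a row does not reach is not made up. A row lasts 1/12 s, in which the tool goes at most 41.7 mm and 7.16 degrees, less where a joint would pass 70% of its speed; a pose out of reach is approached as far as the arm can. A call with a number of a shift or a turn outside -1 to 1 is refused whole. A call with a gripper value outside its range is refused whole. The fingers move at their own pace and stop on an object; "squeeze" is the grip in N (left out, the last holds). Time passes only in rows, so rows that do not move let the fingers close. It gives the time, the measured TCP pose, the force, the opening and the grip force at its end, in the units of the state.
- sense(): the state, without advancing time (a new reading comes with each control period).
- snapshot(name): name is "scene" or "top"; returns a dict with "frame" (400x640x3 uint8, blue, green, red), "depth" (400x640 float32, mm along the optical axis (not along the pixel's ray), 0 where there is no reading), "intrinsics" (3x3 intrinsics, pixels), "extrinsics" (4x4, takes a point from camera to world coordinates). Camera axes: x right, y down, z forward; pixel columns grow to the right and rows downward; lengths in mm; the calibration is good to about 2 mm. A picture is of the moment at which its call begins.
- hand_in(): hands the job in; it is judged then, once.
The state is a dict: "time": time; "joint_pos": joint angles; "qd": joint speeds; "joint_efforts": joint torques, N m; "tool_pos": TCP position; "tcp_rot": TCP orientation; "ft_force": force on the tool from outside, world axes, zero at the start; "wrist_torque": the same for the moment, N m; "finger_gap": finger opening in mm; "grip_force": force on a finger pad.
Only numpy, scipy, OpenCV 4.12 (cv2) and the standard library are available. Lean on these libraries where they do the work, as an engineer would, in place of code of your own. Each camera call takes 0.05 s, during which the arm holds its last target. There are 200 camera calls.

## Working session

There is one attempt and no reset: what is moved stays moved. The work goes in short steps, Python scripts to look and compute and a tool call to move; the robot and the scene stay as the last step left them, time stands still between calls to the robot, and variables do not carry over. Pictures are saved under pics/ and viewed, at most 13 in all, crops included, and the job is handed in when it is done.

Besides the shell and the picture viewer there is one more tool, called after ">>>" by a JSON object that holds its "name" and its "arguments". apply_moves: Moves the arm, as the interface text tells. Its arguments: {"type":"object","properties":{"series":{"type":"string"},"squeeze":{"type":"number"}},"required":["series"]}

```bash
mkdir -p pics; cat > h.py <<'E'
import numpy as np,cv2
from bench import sense,snapshot,hand_in,grip_depth
def pts(s):
    K=np.array(s["intrinsics"]);T=np.array(s["extrinsics"]);d=s["depth"]
    v,u=np.mgrid[:400,:640]
    P=np.stack([(u-K[0,2])*d/K[0,0],(v-K[1,2])*d/K[1,1],d],-1)
    return P@T[:3,:3].T+T[:3,3]
E
python3 - <<'E'
from h import *
print(grip_depth,sense())
for n in("scene","top"):
    s=snapshot(n);cv2.imwrite(f"pics/{n}0.png",s["frame"]);np.savez(f"{n}0.npz",**s)
    print(np.round(s["intrinsics"],1).tolist(),np.round(s["extrinsics"],3).tolist())
E
```

```text
18.700000000000003 {'time': 0.0, 'joint_pos': array([-7.30176117e+01,  7.51450167e+00,  8.53294080e+01, -1.92163316e-03,
        8.72602970e+01, -4.89452372e+00]), 'qd': array([ 0.01752685, -0.06879125, -0.01533153, -0.06150045,  0.04232226,
        0.00629527]), 'joint_efforts': array([ 2.05558623e-03, -5.69397962e+01, -5.00549948e+01, -7.08329276e-05,
        1.51605962e-02, -7.40623545e-05]), 'tool_pos': array([ 223.40454721, -556.27354255,  230.24950572]), 'tcp_rot': array([-1.79896010e+02, -6.97881937e-03,  2.18769993e+01]), 'ft_force': array([0.36140201, 0.94956959, 0.1295676 ]), 'wrist_torque': array([-0.07704779,  0.04494831,  0.02251096]), 'grip_force': 0.0, 'finger_gap': 85.1378141688596}
[[493.6, 0.0, 318.0], [0.0, 493.6, 199.5], [0.0, 0.0, 1.0]] [[-0.405, 0.487, -0.774, 1546.044], [0.914, 0.197, -0.355, 418.64], [-0.02, -0.851, -0.525, 751.327], [0.0, 0.0, 0.0, 1.0]]
[[380.1, 0.0, 322.2], [0.0, 380.1, 198.2], [0.0, 0.0, 1.0]] [[-0.027, -0.995, 0.096, 443.33], [-1.0, 0.028, 0.008, -40.01], [-0.011, -0.096, -0.995, 1265.705], [0.0, 0.0, 0.0, 1.0]]
```

View pics/scene0.png

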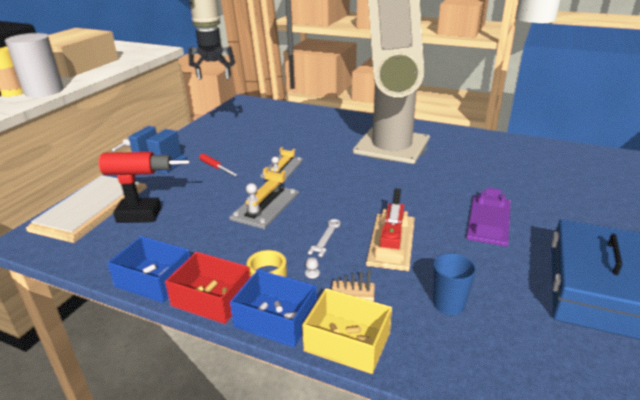

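View pics/top0.png

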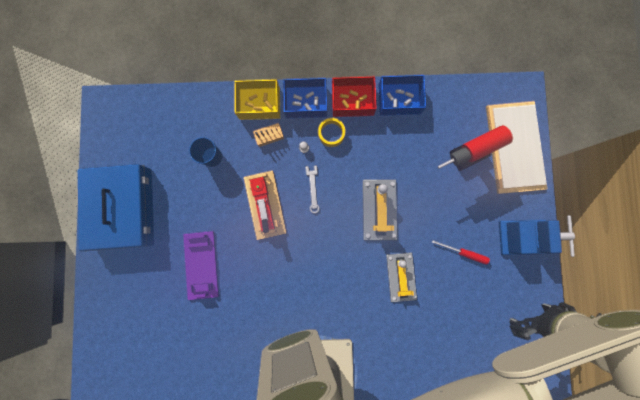

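The coupler is in the wooden cradle at top (264,205), with its nose towards the top of the image. The large stand is at (380,210), the small decoy at (402,278) and the purple decoy at (200,266). Next I'll measure the coupler and stand.

```bash
cat > m.py <<'E'
from h import *
for n in("top","scene"):
    s=dict(np.load(n+"0.npz"));P=pts(s);f=s["frame"].astype(int);b,g,r=f[...,0],f[...,1],f[...,2]
    X,Y,Z=P[...,0],P[...,1],P[...,2]
    def rep(name,m):
        p=P[m]
        if len(p)<5: print(n,name,len(p));return
        c,(w,h),a=cv2.minAreaRect(p[:,:2].astype(np.float32))
        q=p[:,:2]-p[:,:2].mean(0);V=np.linalg.svd(q,full_matrices=False)[2][0]
        print(n,name,len(p),"rect",np.round(c,1),np.round((w,h),1),round(a,1),"pca",round(np.degrees(np.arctan2(V[1],V[0])),1),"z",np.round(np.percentile(p[:,2],[5,50,95,100]),1),"mean",np.round(p.mean(0),1))
    R=lambda x0,x1,y0,y1:(X>x0)&(X<x1)&(Y>y0)&(Y<y1)
    cr=R(350,650,60,240)
    red=(r>120)&(g<70)&(b<80)
    rep("cradle+",cr&(Z>12)&(r>b+20))
    rep("red",cr&red&(Z>25))
    rep("redhi",cr&red&(Z>64))
    rep("black/hi",cr&(Z>77))
    st=R(380,560,-300,-120)
    rep("stand",st&(Z>6)&~((b>r+30)))
    rep("plate",st&(Z>6)&(Z<18)&~((b>r+30)))
    ye=(r>150)&(b<90)&(g>100)
    rep("yellow",st&ye)
    rep("ball",st&~ye&(Z>45))
    rep("wr",R(400,650,-60,40)&(Z>3)&(Z<40)&(abs(r-b)<30))
s=np.load("top0.npz");f=s["frame"]
a=cv2.resize(f[160:250,235:295],None,fx=6,fy=6,interpolation=2);b=cv2.resize(f[165:255,350:420],None,fx=6,fy=6,interpolation=2)
cv2.imwrite("pics/c0.png",np.hstack([a,b]))
E
python3 m.py
```

```text
top cradle+ 1186 rect [548.2 162.3] [212.3  98.9] 11.1 pca -168.3 z [12.5 46.  72.7 96. ] mean [553.  158.5  42.7]
top red 296 rect [571.8 166.5] [117.   43.8] 11.4 pca -159.4 z [59.6 67.1 74.  79.8] mean [590.8 167.6  67.1]
top redhi 231 rect [576.  167.3] [108.3  43.6] 11.6 pca -159.9 z [64.7 68.4 74.5 79.8] mean [597.5 170.4  68.8]
top black/hi 141 rect [527.5 160.4] [145.9  29.8] 7.0 pca -169.4 z [ 77.6  89.2 105.1 108.8] mean [497.5 151.9  89.4]
top stand 1393 rect [ 491.8 -217.5] [110.  135.5] 89.2 pca 178.1 z [ 9.2 14.6 75.  91.9] mean [ 491.8 -215.4   27.8]
top plate 870 rect [ 491.8 -217.5] [110.  135.5] 89.2 pca 173.5 z [ 8.7 12.5 16.5 18. ] mean [ 490.6 -215.8   12.5]
top yellow 189 rect [ 506.3 -214.3] [106.   46.4] 5.5 pca -179.4 z [54.2 58.5 76.7 80.3] mean [ 504.9 -216.    61.8]
top ball 213 rect [ 503.8 -215.1] [108.   61.1] 1.1 pca 175.0 z [53.1 58.6 86.5 91.9] mean [ 492.4 -218.    63.4]
top wr 202 rect [5.828e+02 5.000e-01] [133.9  33.9] 1.7 pca -176.7 z [ 3.9  7.2 11.2 13.3] mean [5.837e+02 5.000e-01 7.300e+00]
scene cradle+ 1319 rect [554.8 166.8] [207.5  98.9] 1
[... 276 characters left out ...]
 68.5]
scene black/hi 160 rect [534.1 164.6] [146.8  31.1] 7.2 pca 10.8 z [ 77.2  89.3 103.1 105.2] mean [497.6 156.   88.9]
scene stand 1034 rect [ 471.8 -228.1] [145.6 175.3] 88.5 pca -3.0 z [ 9.1 20.8 75.4 88.6] mean [ 496.4 -198.4   34. ]
scene plate 416 rect [ 470.6 -226.8] [144.1 176.2] 89.8 pca -4.5 z [ 8.  11.2 16.3 17.9] mean [ 497.1 -182.    11.4]
scene yellow 255 rect [ 461.1 -222.2] [197.4  72.3] 21.8 pca 9.5 z [47.1 56.  80.3 87. ] mean [ 500.4 -209.7   57.9]
scene ball 168 rect [ 503.8 -220.2] [ 65.2 107.7] 81.0 pca -1.2 z [53.8 67.6 84.9 88.6] mean [ 477.6 -215.    67. ]
scene wr 214 rect [585.3   1.8] [ 28.8 128. ] 89.8 pca 3.7 z [ 3.7  5.9  8.4 11.5] mean [584.    4.8   6. ]
```

View pics/c0.png

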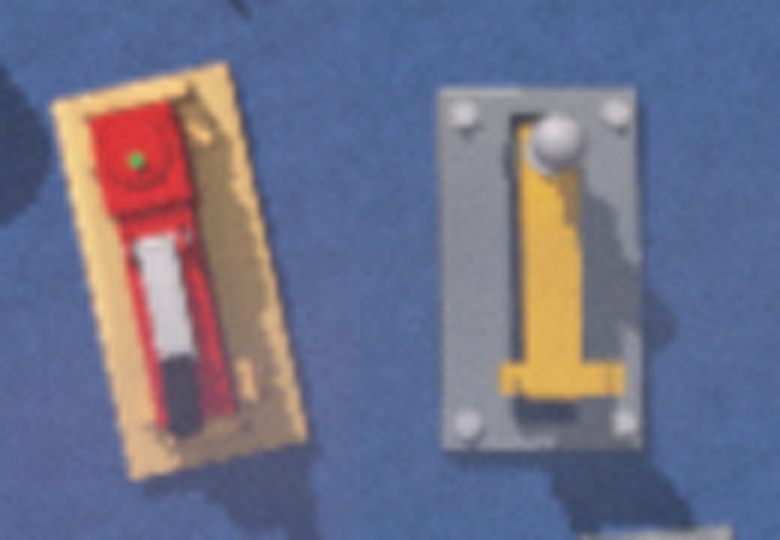

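The crops show the pin at about (258,187) in the top image, the handle down along the tail, and the ball at about (442,188). Now a finer fit.

```bash
cat > m2.py <<'E'
from h import *
from scipy.optimize import least_squares
for n in("top","scene"):
    s=dict(np.load(n+"0.npz"));P=pts(s);hsv=cv2.cvtColor(s["frame"],cv2.COLOR_BGR2HSV).astype(int);H,S,V=hsv[...,0],hsv[...,1],hsv[...,2]
    X,Y,Z=P[...,0],P[...,1],P[...,2]
    R=lambda x0,x1,y0,y1:(X>x0)&(X<x1)&(Y>y0)&(Y<y1)
    K=s["intrinsics"];T=s["extrinsics"]
    def ray(m,z):
        v,u=np.argwhere(m).mean(0);d=T[:3,:3]@np.linalg.inv(K)@[u,v,1];c=T[:3,3]
        return np.round([u,v],1),np.round(c+d*(z-c[2])/d[2],1)
    cr=R(400,680,90,240)
    g=cr&(H>40)&(H<85)&(S>80)&(Z>60)
    print(n,"pin",g.sum(),*ray(g,71) if g.sum() else "")
    k=cr&(V<75)&(Z>75)
    if k.sum(): print(n,"grip",k.sum(),P[k].mean(0).round(1),"rect",cv2.minAreaRect(P[k][:,:2].astype(np.float32)),np.percentile(P[k][:,2],[5,25,50,75,95]).round(1))
    hi=cr&(S<70)&(V>110)&(Z>72)
    if hi.sum():
        p=P[hi];o=p[np.argsort(p[:,0])];print(n,"lever",len(p),[o[i].round(0).tolist() for i in np.linspace(0,len(o)-1,6).astype(int)])
    st=R(380,640,-300,-130)&(Z>6)&(H*0+((H<90)|(S<80))>0)
    print(n,"stand",cv2.minAreaRect(P[st][:,:2].astype(np.float32)),P[st].mean(0).round(1))
    b=R(495,600,-260,-170)&(S<60)&(Z>66)
    p=P[b];fit=least_squares(lambda c:np.linalg.norm(p-c,axis=1)-15,p.mean(0)-[0,0,10],loss="soft_l1")
    print(n,"ball",len(p),fit.x.round(1),np.abs(fit.fun).mean(),"zmax",p[:,2].max(),"maskcentroid",*ray(b,fit.x[2]))
    y=R(380,560,-260,-170)&(H>15)&(H<35)&(S>120)&(Z>40)
    p=P[y];f=p[:,0];
    for lo in range(390,540,20):
        q=p[(f>lo)&(f<lo+20)]
        if len(q)>3: print("  y",lo,len(q),q[:,1].min().round(1),q[:,1].max().round(1),np.median(q[:,2]).round(1))
E
python3 m2.py
```

```text
top pin 1 [257. 186.] [603.3 175.9  71. ]
top lever 116 [[457.0, 139.0, 95.0], [507.0, 159.0, 82.0], [519.0, 147.0, 81.0], [532.0, 153.0, 77.0], [545.0, 165.0, 80.0], [558.0, 157.0, 73.0]]
top stand ((523.063720703125, -218.5682373046875), (111.68943786621094, 199.1588134765625), 89.67306518554688) [ 520.9 -215.8   27.8]
top ball 72 [ 581.3 -219.5   91.1] 1.4545945787478383 zmax 108.93527811351191 maskcentroid [383.  188.4] [ 581.9 -219.9   91.1]
  y 450 100 -246.0 -187.1 75.3
  y 470 54 -231.0 -204.1 58.3
  y 490 51 -230.8 -205.2 57.9
  y 510 60 -231.2 -203.3 58.0
  y 530 49 -229.3 -203.7 57.2
scene pin 2 [391.  229.5] [601.3 174.6  71. ]
scene grip 75 [485.4 152.2  94.5] rect ((485.6417236328125, 152.40487670898438), (41.76897430419922, 13.546306610107422), 10.730314254760742) [ 86.2  90.1  94.8  98.6 103. ]
scene lever 129 [[496.0, 156.0, 77.0], [509.0, 154.0, 78.0], [525.0, 167.0, 76.0], [536.0, 155.0, 74.0], [552.0, 175.0, 73.0], [572.0, 158.0, 76.0]]
scene stand ((504.0683288574219, -216.51638793945312), (260.4878234863281, 135.55931091308594), 6.453052997589111) [ 542.1 -203.7   32.7]
scene ball 114 [ 585.4 -216.    89.1] 1.8841938087117747 zmax 106.86483187180033 maskcentroid [251.6 189.2] [ 587.2 -214.7   89.1]
  y 450 96 -245.3 -181.7 73.0
  y 470 135 -243.4 -180.6 62.6
  y 490 43 -226.4 -197.1 55.6
  y 510 50 -228.1 -196.6 55.5
  y 530 54 -228.2 -198.6 55.1
```

>>> {"name": "apply_moves", "arguments": {"series": "0 0 0 0.0463 0; 0 0 0 0.0463 0; 0.0676 -0.1128 0 0 0; 0.0676 -0.1128 0 0 0; 0.0676 -0.1128 0 0 0", "squeeze": 40}}

```text
time: 0.52
tool_pos: [263.2, -443.9, 230.0]
tcp_rot: [-179.9, 0.0, 11.2]
ft_force: [0.9, -0.1, 0.7]
finger_gap: 42.6
grip_force: 0.0
```

>>> {"name": "apply_moves", "arguments": {"series": "0.0676 -0.1128 0 0 0; 0.0676 -0.1128 0 0 0; 0.0676 -0.1128 0 0 0; 0.0676 -0.1128 0 0 0; 0.0676 -0.1128 0 0 0"}}

```text
time: 0.93
tool_pos: [329.8, -257.7, 230.9]
tcp_rot: [-180.0, 0.0, 11.2]
ft_force: [1.9, -0.4, 0.2]
finger_gap: 42.4
grip_force: 0.0
```

>>> {"name": "apply_moves", "arguments": {"series": "0.0676 -0.1128 0 0 0; 0.0676 -0.1128 0 0 0; 0.0676 -0.1128 0 0 0; 0.0676 -0.1128 0 0 0; 0.0676 -0.1128 0 0 0"}}

```text
time: 1.35
tool_pos: [396.2, -71.9, 231.2]
tcp_rot: [180.0, -0.0, 11.3]
ft_force: [0.3, -1.1, -0.2]
finger_gap: 42.5
grip_force: 0.0
```

>>> {"name": "apply_moves", "arguments": {"series": "0.0676 -0.1128 0 0 0; 0.0676 -0.1128 0 0 0; 0.0676 -0.1128 0 0 0; 0.0676 -0.1128 0 0 0; 0.0676 -0.1128 0 0 0"}}

```text
time: 1.77
tool_pos: [462.6, 114.1, 231.0]
tcp_rot: [180.0, 0.0, 11.3]
ft_force: [1.6, -0.7, 0.2]
finger_gap: 42.6
grip_force: 0.0
```

>>> {"name": "apply_moves", "arguments": {"series": "0.0636 -0.1140 0 0 0; 0 0 0.13 0 0; 0 0 0.13 0 0; 0 0 0.1 0 0; 0 0 0 0 0"}}

```text
time: 2.18
tool_pos: [469.3, 148.5, 115.6]
tcp_rot: [180.0, 0.7, 11.3]
ft_force: [-1.6, 0.6, -1.3]
finger_gap: 42.7
grip_force: 0.0
```

```bash
python3 - <<'E'
from h import *
print(sense()["tool_pos"])
for n in("top","scene"):
    s=snapshot(n);np.savez(n+"1.npz",**s)
    f=s["frame"]; c=f[150:260,220:310] if n=="top" else f[150:270,340:440]
    c=cv2.resize(c,(450,550),interpolation=cv2.INTER_CUBIC)if n=="top" else cv2.resize(c,(340,550),interpolation=cv2.INTER_CUBIC)
    globals()[n]=c
cv2.imwrite("pics/c1.png",np.hstack([top,scene]))
E
```

```text
[469.25008299 148.48466534 115.62884369]
```

View pics/c1.png

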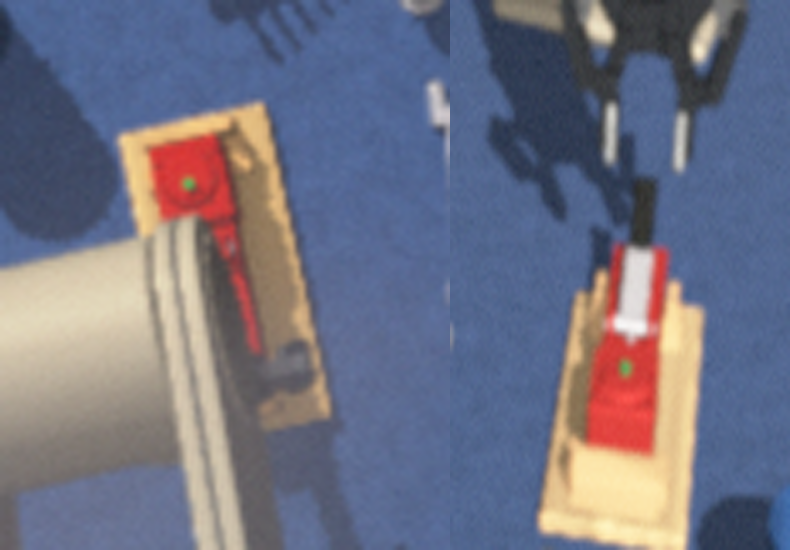

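The scene crop shows the fingers (610 and 680) straddling the black grip (643), and the coupler undisturbed. I'll let the arm settle, then lower.

>>> {"name": "apply_moves", "arguments": {"series": "0 0 0 0 0; 0 0 0 0 0"}}

```text
time: 2.45
tool_pos: [476.6, 149.3, 126.3]
tcp_rot: [-180.0, -0.3, 11.2]
ft_force: [0.8, 0.1, 1.2]
finger_gap: 43.1
grip_force: 0.0
```

```bash
python3 - <<'E'
from h import *
s=sense();print(s["tool_pos"],s["joint_pos"].round(1),s["tcp_rot"])
E
```

```text
[476.60270401 149.3477988  126.32281965] [ 11.5  -4.1 108.3   0.   75.6  90.3] [-179.99590791   -0.26219905   11.23812917]
```

>>> {"name": "apply_moves", "arguments": {"series": "0 0 0.03 0 0; 0 0 0.05 0 0; 0 0 0.05 0 0; 0 0 0.03 0 0; 0 0 0.015 0 0"}}

```text
time: 2.87
tool_pos: [474.2, 149.0, 69.8]
tcp_rot: [-180.0, 0.1, 11.2]
ft_force: [-0.5, 0.1, -0.2]
finger_gap: 42.8
grip_force: 0.0
```

>>> {"name": "apply_moves", "arguments": {"series": "0 0 0 0 0; 0 0 0 0 0; 0 0 0 0 0; 0 0 0 0 0"}}

```text
time: 3.2
tool_pos: [475.4, 149.3, 71.8]
tcp_rot: [-180.0, -0.1, 11.3]
ft_force: [-0.4, 0.3, -0.2]
finger_gap: 42.3
grip_force: 0.0
```

>>> {"name": "apply_moves", "arguments": {"series": "0 0 0.01 0 0.5; 0 0 0 0 1; 0 0 0 0 1; 0 0 0 0 1; 0 0 0 0 1", "squeeze": 40}}

```text
time: 3.62
tool_pos: [474.6, 149.3, 67.8]
tcp_rot: [-180.0, -0.0, 11.3]
ft_force: [0.5, 1.4, -1.0]
finger_gap: 17.7
grip_force: 41.8
```

>>> {"name": "apply_moves", "arguments": {"series": "0 0 0 0 1; 0 0 0 0 1; 0 0 0 0 1"}}

```text
time: 3.87
tool_pos: [474.7, 149.3, 67.8]
tcp_rot: [-180.0, -0.0, 11.3]
ft_force: [1.2, 1.8, -1.2]
finger_gap: 17.5
grip_force: 41.8
```

>>> {"name": "apply_moves", "arguments": {"series": "0.0044 0 -0.0163 0 1; 0.0044 0 -0.0163 0 1; 0.0063 0 -0.0158 0 1; 0.0063 0 -0.0158 0 1; 0.0081 0 -0.015 0 1", "squeeze": 25}}

```text
time: 4.28
tool_pos: [483.2, 150.8, 91.9]
tcp_rot: [180.0, 0.0, 11.3]
ft_force: [-0.5, 0.7, -3.5]
finger_gap: 17.6
grip_force: 42.1
```

>>> {"name": "apply_moves", "arguments": {"series": "0.0081 0 -0.015 0 1; 0.0098 0 -0.0139 0 1; 0.0098 0 -0.0139 0 1; 0.0114 0 -0.0126 0 1; 0.0114 0 -0.0126 0 1"}}

```text
time: 4.7
tool_pos: [498.5, 153.9, 112.3]
tcp_rot: [-180.0, 0.0, 11.3]
ft_force: [0.5, -0.5, -6.7]
finger_gap: 17.5
grip_force: 42.5
```

```bash
python3 - <<'E'
from h import *
s=snapshot("scene");f=s["frame"]
cv2.imwrite("pics/c2.png",cv2.resize(f[150:270,320:460],None,fx=4,fy=4,interpolation=2));print(sense()["tool_pos"])
E
```

```text
[499.44999142 154.08819209 113.25242243]
```

View pics/c2.png

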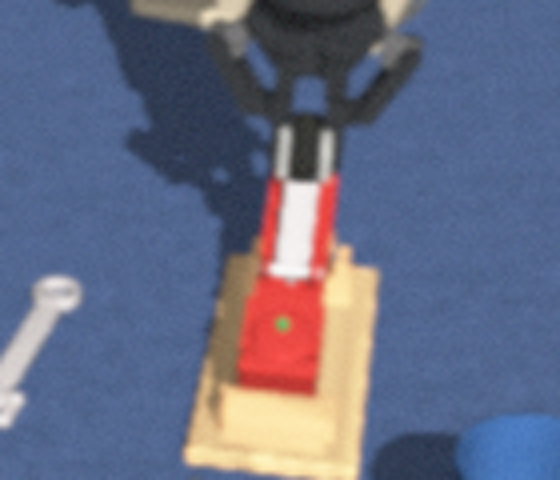

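The handle still seems to lie close along the tail, so the whole coupler may be tilting instead. I'll check with depth.

```bash
cat > tilt.py <<'E'
from h import *
def tilt(s,o=(602.5,175.3),yaw=11.3,show=True):
    P=pts(s);f=s["frame"].astype(int);b,g,r=f[...,0],f[...,1],f[...,2]
    c,q=np.cos(np.radians(yaw)),np.sin(np.radians(yaw))
    dx,dy=P[...,0]-o[0],P[...,1]-o[1];u=c*dx+q*dy;v=-q*dx+c*dy;z=P[...,2]
    near=(abs(v)<30)&(u>-170)&(u<60)
    red=near&(r>110)&(g<80)&(b<90)&(z>20)
    lev=near&(z>30)&(abs(r-b)<40)&(abs(v)<11)&~red
    for n,m in(("red",red),("lever",lev)):
        print(n,[(lo,int(k.sum()),np.percentile(z[k],[10,50,90]).round(0).tolist()) for lo in range(-160,40,20) for k in[m&(u>lo)&(u<lo+20)] if k.sum()>3])
if __name__=="__main__":
    tilt(dict(np.load("scene0.npz")));s=snapshot("scene");tilt(s)
E
python3 tilt.py
```

```text
red [(-140, 13, [59.0, 61.0, 62.0]), (-120, 17, [58.0, 61.0, 63.0]), (-100, 19, [59.0, 61.0, 63.0]), (-80, 6, [59.0, 60.0, 62.0]), (-60, 8, [60.0, 77.0, 79.0]), (-40, 39, [60.0, 62.0, 66.0]), (-20, 57, [66.0, 68.0, 70.0]), (0, 88, [66.0, 70.0, 72.0]), (20, 195, [49.0, 62.0, 68.0])]
lever [(-140, 50, [94.0, 99.0, 103.0]), (-120, 66, [78.0, 88.0, 93.0]), (-100, 38, [75.0, 77.0, 80.0]), (-80, 41, [73.0, 75.0, 77.0]), (-60, 48, [68.0, 73.0, 75.0]), (-40, 16, [67.0, 71.0, 73.0])]
red [(-120, 9, [101.0, 102.0, 105.0]), (-100, 24, [96.0, 99.0, 103.0]), (-80, 22, [92.0, 94.0, 98.0]), (-60, 18, [86.0, 90.0, 91.0]), (-40, 34, [78.0, 80.0, 93.0]), (-20, 77, [77.0, 79.0, 81.0]), (0, 73, [75.0, 78.0, 80.0]), (20, 169, [54.0, 70.0, 75.0])]
lever [(-120, 47, [142.0, 148.0, 151.0]), (-100, 355, [126.0, 202.0, 519.0]), (-80, 1080, [254.0, 370.0, 500.0]), (-60, 237, [102.0, 462.0, 488.0]), (-40, 62, [88.0, 94.0, 98.0])]
```

Confirmed: the tail lifted about 17° and the handle didn't turn, because the firm pinch locks its rotation. I'll go back down and regrip lightly.

>>> {"name": "apply_moves", "arguments": {"series": "-0.0228 0 0.0252 0 1; -0.0196 0 0.0278 0 1; -0.0162 0 0.03 0 1; -0.0126 0 0.0316 0 1; -0.0088 0 0.0326 0 1"}}

```text
time: 5.22
tool_pos: [475.2, 149.3, 68.6]
tcp_rot: [-180.0, -0.2, 11.3]
ft_force: [-1.4, -0.6, 9.3]
finger_gap: 17.4
grip_force: 43.7
```

>>> {"name": "apply_moves", "arguments": {"series": "0 0 0 0 1; 0 0 0 0 1; 0 0 0 0 0.3; 0 0 0 0 0.3; 0 0 0 0 0.3"}}

```text
time: 5.63
tool_pos: [474.3, 149.1, 67.7]
tcp_rot: [-180.0, 0.0, 11.3]
ft_force: [0.2, 0.4, -0.9]
finger_gap: 30.1
grip_force: 0.0
```

```bash
python3 tilt.py; python3 -c "
from h import *;print(sense())"
```

```text
red [(-140, 13, [59.0, 61.0, 62.0]), (-120, 17, [58.0, 61.0, 63.0]), (-100, 19, [59.0, 61.0, 63.0]), (-80, 6, [59.0, 60.0, 62.0]), (-60, 8, [60.0, 77.0, 79.0]), (-40, 39, [60.0, 62.0, 66.0]), (-20, 57, [66.0, 68.0, 70.0]), (0, 88, [66.0, 70.0, 72.0]), (20, 195, [49.0, 62.0, 68.0])]
lever [(-140, 50, [94.0, 99.0, 103.0]), (-120, 66, [78.0, 88.0, 93.0]), (-100, 38, [75.0, 77.0, 80.0]), (-80, 41, [73.0, 75.0, 77.0]), (-60, 48, [68.0, 73.0, 75.0]), (-40, 16, [67.0, 71.0, 73.0])]
red [(-140, 7, [60.0, 61.0, 62.0]), (-120, 15, [60.0, 61.0, 63.0]), (-100, 21, [59.0, 61.0, 63.0]), (-80, 6, [61.0, 62.0, 63.0]), (-60, 8, [60.0, 69.0, 79.0]), (-40, 46, [61.0, 62.0, 66.0]), (-20, 51, [66.0, 68.0, 70.0]), (0, 90, [66.0, 69.0, 72.0]), (20, 200, [48.0, 61.0, 68.0])]
lever [(-140, 81, [96.0, 104.0, 477.0]), (-120, 301, [86.0, 170.0, 473.0]), (-100, 1077, [218.0, 335.0, 448.0]), (-80, 41, [74.0, 76.0, 79.0]), (-60, 45, [68.0, 73.0, 75.0]), (-40, 14, [67.0, 71.0, 74.0])]
{'time': 5.6833, 'joint_pos': array([ 1.15400689e+01, -5.08897254e-02,  1.10923666e+02,  1.36800783e-03,
        6.91550611e+01,  9.02761262e+01]), 'qd': array([-0.01477574,  0.00784323, -0.12729861, -0.0043335 , -0.12791914,
       -0.00980221]), 'joint_efforts': array([ 3.24132998e-03, -4.51090980e+01, -4.50808489e+01,  1.22799861e-04,
        8.04171403e-03, -1.17770937e-04]), 'tool_pos': array([474.38644247, 149.125217  ,  67.66932497]), 'tcp_rot': array([-1.79998856e+02,  2.78432121e-02,  1.12634559e+01]), 'ft_force': array([0.86602946, 0.84402627, 0.33420328]), 'wrist_torque': array([-4.05014047e-05, -4.09617957e-02, -4.73508199e-03]), 'grip_force': 0.0, 'finger_gap': 29.76293219120618}
```

>>> {"name": "apply_moves", "arguments": {"series": "0.01 0 0 0 0.3; 0.01 0 0 0 0.5; 0 0 0 0 0.6; 0 0 0 0 0.6; 0 0 0 0 0.6", "squeeze": 20}}

```text
time: 6.1
tool_pos: [481.2, 150.4, 68.0]
tcp_rot: [-180.0, -0.1, 11.3]
ft_force: [2.5, 0.9, -2.0]
finger_gap: 17.4
grip_force: 19.7
```

>>> {"name": "apply_moves", "arguments": {"series": "0 0 0 0 0.62; 0 0 0 0 0.62; 0 0 0 0 0.62"}}

```text
time: 6.35
tool_pos: [480.8, 150.4, 68.0]
tcp_rot: [180.0, -0.0, 11.3]
ft_force: [3.6, 0.7, -0.8]
finger_gap: 17.5
grip_force: 19.7
```

>>> {"name": "apply_moves", "arguments": {"series": "0 0 0 0 0.585; 0 0 0 0 0.585; 0 0 0 0 0.585"}}

```text
time: 6.6
tool_pos: [480.7, 150.3, 67.9]
tcp_rot: [180.0, -0.0, 11.3]
ft_force: [3.3, 0.4, -0.4]
finger_gap: 17.9
grip_force: 14.0
```

>>> {"name": "apply_moves", "arguments": {"series": "0 0 0 0 0.575; 0 0 0 0 0.575; 0 0 0 0 0.575"}}

```text
time: 6.85
tool_pos: [479.8, 150.2, 67.4]
tcp_rot: [-180.0, 0.1, 11.3]
ft_force: [0.7, -0.2, 0.2]
finger_gap: 18.2
grip_force: 0.0
```

>>> {"name": "apply_moves", "arguments": {"series": "0 0 0 0 0.583; 0 0 0 0 0.583; -0.01 0 -0.01 0 0.583; -0.004 0 -0.016 0 0.583; -0.002 0 -0.016 0 0.583"}}

```text
time: 7.27
tool_pos: [476.4, 149.5, 80.9]
tcp_rot: [-180.0, -0.1, 11.3]
ft_force: [6.3, 0.1, -4.7]
finger_gap: 18.1
grip_force: 5.4
```

```bash
python3 tilt.py|tail -2
```

```text
red [(-140, 13, [60.0, 62.0, 63.0]), (-120, 15, [59.0, 61.0, 64.0]), (-100, 22, [60.0, 61.0, 63.0]), (-80, 4, [60.0, 61.0, 62.0]), (-60, 15, [59.0, 62.0, 78.0]), (-40, 48, [61.0, 65.0, 68.0]), (-20, 46, [66.0, 68.0, 71.0]), (0, 106, [66.0, 69.0, 72.0]), (20, 193, [46.0, 58.0, 67.0])]
lever [(-140, 70, [107.0, 114.0, 490.0]), (-120, 344, [94.0, 177.0, 486.0]), (-100, 1100, [225.0, 346.0, 463.0]), (-80, 62, [76.0, 80.0, 451.0]), (-60, 63, [67.0, 73.0, 76.0])]
```

>>> {"name": "apply_moves", "arguments": {"series": "0 0 -0.016 0 0.583; 0.003 0 -0.016 0 0.583; 0.004 0 -0.016 0 0.583; 0.006 0 -0.016 0 0.583; 0 0 0 0 0.583"}}

```text
time: 7.73
tool_pos: [480.1, 150.2, 100.8]
tcp_rot: [180.0, -0.0, 11.3]
ft_force: [-0.8, -0.3, 3.8]
finger_gap: 18.1
grip_force: 6.5
```

```bash
python3 tilt.py|tail -2
```

```text
red [(-140, 12, [58.0, 61.0, 62.0]), (-120, 16, [59.0, 61.0, 63.0]), (-100, 18, [60.0, 61.0, 63.0]), (-80, 5, [60.0, 62.0, 63.0]), (-60, 16, [61.0, 62.0, 78.0]), (-40, 48, [61.0, 64.0, 68.0]), (-20, 57, [66.0, 68.0, 71.0]), (0, 92, [67.0, 69.0, 72.0]), (20, 197, [46.0, 59.0, 68.0])]
lever [(-140, 30, [128.0, 132.0, 137.0]), (-120, 332, [113.0, 188.0, 507.0]), (-100, 1025, [235.0, 352.0, 489.0]), (-80, 268, [84.0, 433.0, 477.0]), (-60, 63, [69.0, 75.0, 80.0]), (-40, 7, [70.0, 73.0, 76.0])]
```

>>> {"name": "apply_moves", "arguments": {"series": "0.0147 0 -0.0147 0 0.583; 0.0147 0 -0.0147 0 0.583; 0.0172 0 -0.013 0 0.583; 0.0172 0 -0.013 0 0.583; 0 0 0 0 0.583"}}

```text
time: 8.2
tool_pos: [500.0, 154.2, 117.4]
tcp_rot: [-180.0, -0.1, 11.3]
ft_force: [-1.0, -0.9, 5.4]
finger_gap: 17.9
grip_force: 6.5
```

```bash
python3 tilt.py|tail -2
```

```text
red [(-140, 13, [59.0, 60.0, 61.0]), (-120, 15, [59.0, 61.0, 63.0]), (-100, 18, [60.0, 60.0, 61.0]), (-80, 5, [61.0, 62.0, 63.0]), (-60, 17, [60.0, 61.0, 77.0]), (-40, 48, [60.0, 63.0, 67.0]), (-20, 54, [66.0, 68.0, 71.0]), (0, 92, [66.0, 69.0, 71.0]), (20, 196, [46.0, 59.0, 68.0])]
lever [(-120, 58, [138.0, 147.0, 154.0]), (-100, 390, [109.0, 200.0, 523.0]), (-80, 1077, [255.0, 373.0, 505.0]), (-60, 287, [73.0, 427.0, 492.0])]
```

>>> {"name": "apply_moves", "arguments": {"series": "0.0185 0 -0.0103 0 0.583; 0.0185 0 -0.0103 0 0.583; 0.0195 0 -0.0073 0 0.583; 0.0195 0 -0.0073 0 0.583; 0.0197 0 -0.0043 0 0.583"}}

```text
time: 8.67
tool_pos: [527.2, 159.6, 128.4]
tcp_rot: [-180.0, -0.0, 11.3]
ft_force: [-4.3, -1.2, 2.2]
finger_gap: 17.9
grip_force: 5.2
```

>>> {"name": "apply_moves", "arguments": {"series": "0.0197 0 -0.0043 0 0.583; 0.0195 0 -0.0032 0 0.583; 0.0195 0 -0.0032 0 0.583; 0 0 0 0 0.583; 0 0 0 0 0.583"}}

```text
time: 9.08
tool_pos: [545.1, 163.2, 131.4]
tcp_rot: [-180.0, -0.1, 11.3]
ft_force: [3.1, 0.9, -1.9]
finger_gap: 17.6
grip_force: 4.6
```

```bash
python3 tilt.py|tail -2; python3 - <<'E'
from h import *
s=snapshot("scene");f=s["frame"]
cv2.imwrite("pics/c3.png",cv2.resize(f[130:270,320:460],None,fx=4,fy=4,interpolation=2))
E
```

```text
red [(-140, 13, [60.0, 61.0, 62.0]), (-120, 15, [59.0, 61.0, 62.0]), (-100, 16, [60.0, 61.0, 62.0]), (-80, 7, [60.0, 61.0, 63.0]), (-60, 20, [59.0, 61.0, 79.0]), (-40, 49, [61.0, 63.0, 67.0]), (-20, 52, [66.0, 68.0, 70.0]), (0, 93, [66.0, 70.0, 71.0]), (20, 199, [46.0, 59.0, 67.0])]
lever [(-80, 180, [114.0, 144.0, 170.0]), (-60, 376, [78.0, 171.0, 538.0]), (-40, 390, [259.0, 451.0, 534.0]), (-20, 1011, [301.0, 407.0, 507.0])]
```

View pics/c3.png

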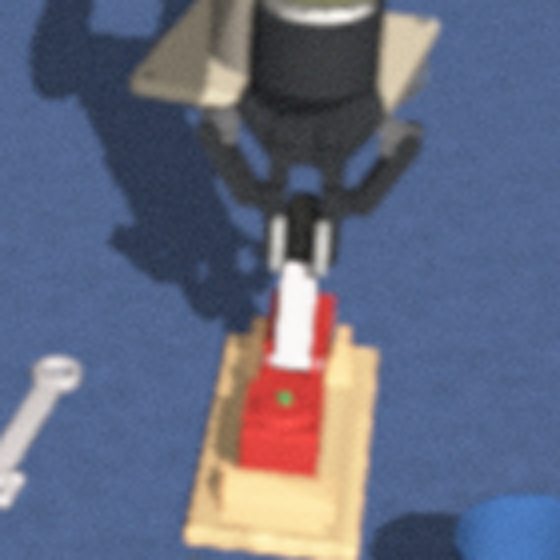

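The handle stands raised in the fingers and the coupler lies flat. One last nudge against the stop, then open, rise and move over the nose.

>>> {"name": "apply_moves", "arguments": {"series": "0.012 0 0 0 0.583; 0.006 0 0 0 0.583; 0 0 0 0 0.583; 0 0 0 0 0.583; 0 0 0 0 0.583"}}

```text
time: 9.6
tool_pos: [549.1, 164.0, 131.4]
tcp_rot: [180.0, -0.0, 11.3]
ft_force: [-2.5, -1.1, 3.7]
finger_gap: 18.3
grip_force: 4.8
```

>>> {"name": "apply_moves", "arguments": {"series": "0 0 0 0 0.2; 0 0 0 0 0.2; 0 0 0 0 0.2; 0 0 -0.04 0 0.2; 0 0 -0.08 0 0.2"}}

```text
time: 10.02
tool_pos: [546.8, 163.5, 164.5]
tcp_rot: [180.0, 0.4, 11.3]
ft_force: [0.4, 0.2, -1.0]
finger_gap: 34.2
grip_force: 0.0
```

>>> {"name": "apply_moves", "arguments": {"series": "0 0 -0.1 0 0.2; 0 0 -0.06 0 0.2; 0 0 -0.02 0 0.2; 0 0 0 0 0; 0 0 0 0 -0.4"}}

```text
time: 10.43
tool_pos: [549.1, 164.0, 221.0]
tcp_rot: [-180.0, -0.0, 11.3]
ft_force: [-0.9, -0.2, 0.1]
finger_gap: 53.7
grip_force: 0.0
```

```bash
python3 - <<'E'
from h import *
s=snapshot("scene");np.savez("scene3.npz",**s);P=pts(s)
o=np.array((602.5,175.3));c,q=np.cos(np.radians(11.3)),np.sin(np.radians(11.3))
u=c*(P[...,0]-o[0])+q*(P[...,1]-o[1]);v=-q*(P[...,0]-o[0])+c*(P[...,1]-o[1]);z=P[...,2]
m=(abs(v)<15)&(u>-150)&(u<-25)&(z>75)&(z<190)
for lo in range(75,190,12):
    k=m&(z>lo)&(z<lo+12)
    if k.sum():print(lo,k.sum(),np.percentile(u[k],[10,50,90]).round(1),v[k].mean().round(1))
print(sense()["tool_pos"])
E
python3 tilt.py|grep red
```

```text
75 54 [-50.3 -46.7 -41.5] 0.3
87 46 [-56.6 -51.9 -48.6] -0.1
99 38 [-59.7 -56.9 -54.4] 0.3
111 46 [-65.2 -61.5 -58. ] -0.0
123 30 [-67.8 -63.5 -58.6] 0.9
135 31 [-62.9 -59.4 -57.1] 0.1
147 34 [-62.8 -59.6 -57.2] -0.6
159 33 [-63.  -60.7 -56.9] 0.5
171 24 [-66.6 -61.9 -58.9] -0.1
[548.4763914  163.87751963 219.93900773]
red [(-140, 13, [59.0, 61.0, 62.0]), (-120, 17, [58.0, 61.0, 63.0]), (-100, 19, [59.0, 61.0, 63.0]), (-80, 6, [59.0, 60.0, 62.0]), (-60, 8, [60.0, 77.0, 79.0]), (-40, 39, [60.0, 62.0, 66.0]), (-20, 57, [66.0, 68.0, 70.0]), (0, 88, [66.0, 70.0, 72.0]), (20, 195, [49.0, 62.0, 68.0])]
red [(-140, 12, [59.0, 61.0, 62.0]), (-120, 14, [59.0, 61.0, 62.0]), (-100, 17, [60.0, 61.0, 62.0]), (-80, 6, [61.0, 61.0, 62.0]), (-60, 20, [58.0, 62.0, 78.0]), (-40, 46, [61.0, 64.0, 68.0]), (-20, 58, [66.0, 68.0, 70.0]), (0, 88, [66.0, 69.0, 72.0]), (20, 200, [46.0, 59.0, 68.0])]
```

>>> {"name": "apply_moves", "arguments": {"series": "0.04 -0.002 0 0 -0.4; 0.07 0 0 0 -0.4; 0.06 0 0 0 -0.4; 0.024 0 0 0 -0.4; 0 0 0 0 -0.4"}}

```text
time: 10.95
tool_pos: [606.1, 175.8, 219.1]
tcp_rot: [180.0, 0.2, 11.3]
ft_force: [1.0, -0.2, -0.2]
finger_gap: 60.0
grip_force: 0.0
```

>>> {"name": "apply_moves", "arguments": {"series": "0 0 0.05 0 -0.4; 0 0 0.1 0 -0.4; 0 0 0.12 0 -0.4; 0 0 0.1 0 -0.4; 0 0 0.06 0 -0.4"}}

```text
time: 11.37
tool_pos: [602.4, 175.2, 87.2]
tcp_rot: [180.0, 0.4, 11.3]
ft_force: [0.1, 0.5, -0.1]
finger_gap: 60.0
grip_force: 0.0
```

>>> {"name": "apply_moves", "arguments": {"series": "0 0 0.04 0 -0.4; 0 0 0.02 0 -0.4; 0 0 0 0 -0.4; 0 0 0 0 -0.4; 0 0 0 0 -0.4"}}

```text
time: 11.78
tool_pos: [607.4, 176.2, 76.4]
tcp_rot: [180.0, -0.2, 11.3]
ft_force: [-0.2, -0.5, 0.2]
finger_gap: 60.1
grip_force: 0.0
```

>>> {"name": "apply_moves", "arguments": {"series": "-0.004 0 0.04 0 -0.4; 0 0 0.045 0 -0.4; 0 0 0.03 0 -0.4; 0 0 0.015 0 -0.4; 0 0 0 0 -0.4", "squeeze": 60}}

```text
time: 12.2
tool_pos: [603.1, 175.4, 32.6]
tcp_rot: [180.0, 0.2, 11.3]
ft_force: [-0.2, 0.1, -0.7]
finger_gap: 60.0
grip_force: 0.0
```

>>> {"name": "apply_moves", "arguments": {"series": "0 0 0 0 0; 0 0 0 0 0.2; 0 0 0 0 1; 0 0 0 0 1; 0 0 0 0 1"}}

```text
time: 12.62
tool_pos: [605.0, 175.7, 35.3]
tcp_rot: [180.0, -0.0, 11.3]
ft_force: [1.4, 0.4, -5.2]
finger_gap: 45.2
grip_force: 62.1
```

>>> {"name": "apply_moves", "arguments": {"series": "0 0 0 0 1; 0 0 0 0 1"}}

```text
time: 12.78
tool_pos: [604.9, 175.7, 35.3]
tcp_rot: [180.0, -0.0, 11.3]
ft_force: [1.2, -0.6, -4.5]
finger_gap: 45.5
grip_force: 62.2
```

>>> {"name": "apply_moves", "arguments": {"series": "0 0 -0.015 0 1; 0 0 -0.03 0 1; 0 0 -0.06 0 1; 0 0 -0.09 0 1; 0 0 -0.1 0 1"}}

```text
time: 13.2
tool_pos: [603.1, 175.5, 123.3]
tcp_rot: [-180.0, 0.2, 11.3]
ft_force: [0.9, 0.7, -6.5]
finger_gap: 45.2
grip_force: 63.0
```

>>> {"name": "apply_moves", "arguments": {"series": "0 0 -0.07 0.01 1; 0 0 -0.035 0.03 1; 0 0 -0.01 0.03 1; 0 0 0 0.021 1; 0 0 0 0.01 1"}}

```text
time: 13.62
tool_pos: [604.9, 175.9, 159.6]
tcp_rot: [-180.0, -0.0, -0.4]
ft_force: [-0.3, -0.2, -7.5]
finger_gap: 45.2
grip_force: 63.3
```

>>> {"name": "apply_moves", "arguments": {"series": "0 0 0 0 1; 0 0 0 0 1; 0 0.02 0 0 1"}}

```text
time: 13.87
tool_pos: [604.4, 170.4, 157.9]
tcp_rot: [-180.0, 0.0, -0.2]
ft_force: [-1.3, -0.5, -6.2]
finger_gap: 45.4
grip_force: 63.2
```

>>> {"name": "apply_moves", "arguments": {"series": "-0.0057 0.06 0 0 1; -0.0057 0.1 0 0 1; -0.0057 0.1 0 0 1; -0.0057 0.1 0 0 1; -0.0057 0.1 0 0 1"}}

```text
time: 14.28
tool_pos: [595.0, 30.2, 158.0]
tcp_rot: [180.0, 0.0, -0.2]
ft_force: [1.2, -0.4, -6.5]
finger_gap: 45.5
grip_force: 63.3
```

>>> {"name": "apply_moves", "arguments": {"series": "-0.0057 0.1 0 0 1; -0.0057 0.1 0 0 1; -0.0057 0.1 0 0 1; -0.0057 0.1 0 0 1; -0.0057 0.1 0 0 1"}}

```text
time: 14.7
tool_pos: [585.6, -119.9, 158.1]
tcp_rot: [-180.0, 0.0, -0.3]
ft_force: [0.8, 0.5, -6.1]
finger_gap: 45.2
grip_force: 63.3
```

>>> {"name": "apply_moves", "arguments": {"series": "0 0.1 0 0 1; 0 0.1 0 0 1; 0 0.08 0 0 1; 0 0.04 0 0 1; 0 0.013 0 0 1"}}

```text
time: 15.12
tool_pos: [585.0, -220.7, 158.0]
tcp_rot: [180.0, 0.0, -0.4]
ft_force: [-0.0, 0.4, -6.3]
finger_gap: 44.7
grip_force: 63.4
```

>>> {"name": "apply_moves", "arguments": {"series": "0 0 0 0 1; 0 0 0 0 1; 0 0 0 0 1; 0 0 0 0 1"}}

```text
time: 15.45
tool_pos: [585.8, -216.8, 158.2]
tcp_rot: [-180.0, 0.0, -0.2]
ft_force: [-0.5, -1.0, -7.4]
finger_gap: 45.3
grip_force: 63.3
```

```bash
python3 - <<'E'
from h import *
a=[]
for n in("top","scene"):
    s=snapshot(n);np.savez(n+"4.npz",**s);f=s["frame"]
    c=f[150:270,340:440] if n=="top" else f[100:240,200:320]
    a.append(cv2.resize(c,(390,500),interpolation=2))
cv2.imwrite("pics/c4.png",np.hstack(a));s=sense();print(s["tool_pos"],s["tcp_rot"],s["ft_force"])
E
```

```text
[ 585.88503093 -217.03731903  158.32982844] [-1.79991216e+02 -2.72188338e-03 -2.27411579e-01] [-0.16385852 -0.57613249 -5.97943463]
```

View pics/c4.png

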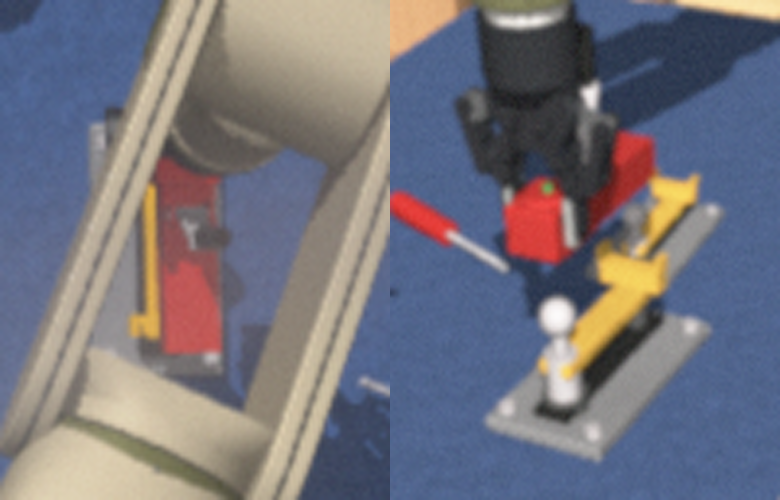

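The scene crop shows the pin at full-image (248.6,152.4), the ball at (251.4,189), and the coupler held level above the stand. Next I'll triangulate the pin and ball to sub-pixel precision from both views.

```bash
cat > m3.py <<'E'
from h import *
from scipy.optimize import least_squares
def ray(s,uv):
    K=s["intrinsics"];T=s["extrinsics"];d=T[:3,:3]@np.linalg.inv(K)@[uv[0],uv[1],1];return T[:3,3],d/np.linalg.norm(d)
def at(r,z): return (r[0]+r[1]*(z-r[0][2])/r[1][2]).round(1)
def tri(rs):
    A=sum(np.eye(3)-np.outer(d,d) for c,d in rs);b=sum((np.eye(3)-np.outer(d,d))@c for c,d in rs)
    return np.linalg.solve(A,b).round(1)
def green(s,box):
    x0,x1,y0,y1=box;f=s["frame"][y0:y1,x0:x1].astype(float);w=np.clip(f[...,1]-np.maximum(f[...,2],f[...,0])+0,0,None)
    w[w<12]=0
    v,u=np.mgrid[y0:y1,x0:x1];return np.array([(u*w).sum(),(v*w).sum()])/max(w.sum(),1e-9),(w>0).sum()
def circ(s,uv,r):
    # best disc by contrast: bright low-saturation score inside minus in a ring outside (upper half only)
    f=s["frame"].astype(float);sc=f.min(-1)  # min channel: grey high, blue/yellow low
    big=cv2.resize(sc[int(uv[1])-15:int(uv[1])+16,int(uv[0])-15:int(uv[0])+16],None,fx=8,fy=8,interpolation=cv2.INTER_CUBIC)
    gx=cv2.Sobel(big,cv2.CV_64F,1,0,ksize=5);gy=cv2.Sobel(big,cv2.CV_64F,0,1,ksize=5)
    x0,y0=int(uv[0])-15,int(uv[1])-15;best=None
    ang=np.radians(np.arange(0,360,5))
    for rr in np.arange(r-.6,r+.7,.2):
      for du in np.arange(-4,4.01,.125):
        for dv in np.arange(-4,4.01,.125):
            cx=(uv[0]+du-x0+.5)*8-.5;cy=(uv[1]+dv-y0+.5)*8-.5
            X=(cx+8*rr*np.cos(ang));Y=(cy+8*rr*np.sin(ang))
            xi=np.clip(X.round().astype(int),0,247);yi=np.clip(Y.round().astype(int),0,247)
            v=np.sort(-(gx[yi,xi]*np.cos(ang)+gy[yi,xi]*np.sin(ang)))[24:].clip(-1e9,np.inf).sum() # best 2/3 of the rim
            if best is None or v>best[0]:best=(v,rr,uv[0]+du,uv[1]+dv)
    return best
if __name__=="__main__":
    L=lambda n:dict(np.load(n+".npz"))
    R=[]
    for n,uv,r in(("top0",(383,188.4),4.85),("top1",(383,188.4),4.85),("scene0",(251.6,189),6.3),("scene1",(251.6,189),6.3),("scene3",(251.6,189),6.3)):
        s=L(n);b=circ(s,uv,r);R.append((n,ray(s,b[2:])));print(n,b,at(R[-1][1],90))
    for a in R[:2]:
        for c in R[2:]: print("ball",tri([a[1],c[1]]))
    P={}
    for n,box in(("top0",(245,270,175,200)),("top1",(245,270,175,200)),("scene0",(375,405,215,245)),("scene3",(375,405,215,245)),("scene4",(238,258,140,165))):
        s=L(n);g,k=green(s,box);P[n]=ray(s,g);print("pin",n,g.round(2),k,at(P[n],193 if n=="scene4" else 70))
    print(tri([P["top0"],P["scene0"]]),tri([P["top1"],P["scene3"]]))
E
python3 m3.py
```

```text
top0 (np.float64(34149.209150733084), np.float64(5.050000000000001), np.float64(382.0), np.float64(189.15)) [ 579.8 -216.8   90. ]
top1 (np.float64(33748.5944774491), np.float64(4.8500000000000005), np.float64(381.75), np.float64(189.15)) [ 579.8 -216.    90. ]
scene0 (np.float64(44011.899023146674), np.float64(5.7), np.float64(250.725), np.float64(188.5)) [ 586.3 -217.9   90. ]
scene1 (np.float64(43702.21669697213), np.float64(5.7), np.float64(250.725), np.float64(188.5)) [ 586.3 -217.9   90. ]
scene3 (np.float64(45139.42971155477), np.float64(5.7), np.float64(250.725), np.float64(188.5)) [ 586.3 -217.9   90. ]
ball [ 581.1 -219.1   86.6]
ball [ 581.1 -219.1   86.6]
ball [ 581.1 -219.1   86.6]
ball [ 581.2 -218.6   86.8]
ball [ 581.2 -218.6   86.8]
ball [ 581.2 -218.6   86.8]
pin top0 [257. 186.] 1 [603.5 176.   70. ]
pin top1 [257. 186.] 1 [603.5 176.   70. ]
pin scene0 [391.22 229.75] 3 [600.7 175.   70. ]
pin scene3 [390.66 229.15] 3 [598.8 173.1  70. ]
pin scene4 [248.34 152.  ] 2 [ 576.4 -219.9  193. ]
[603.2 175.7  71.8] [603.2 174.8  73.4]
```

```bash
cat > m4.py <<'E'
from m3 import *
L=lambda n:dict(np.load(n+".npz"))
def pin(fr,uv,h=4):
    f=fr.astype(float);x,y=int(round(uv[0])),int(round(uv[1]));w=f[y-h:y+h+1,x-h:x+h+1]
    q=w[...,1]-.35*w[...,2]; q=np.clip(q-np.percentile(q,60)-8,0,None)
    v,u=np.mgrid[y-h:y+h+1,x-h:x+h+1];return np.array([(u*q).sum(),(v*q).sum()])/q.sum(),q.astype(int)
s=snapshot("scene");fr=np.mean([s["frame"].astype(float)]+[snapshot("scene")["frame"].astype(float) for _ in range(5)],0)
for n,f,uv,z in(("top0",L("top0")["frame"],(257.5,186.5),70),("top1",L("top1")["frame"],(257.5,186.5),70),("scene0",L("scene0")["frame"],(391,229.5),70),("scene1",L("scene1")["frame"],(391,229.5),70),("scene3",L("scene3")["frame"],(391,229.5),70),("now",fr,(248.4,152.2),193)):
    g,q=pin(f,uv);s0=L("top0") if n[0]=="t" else L("scene0");r=ray(s0,g);print(n,g.round(2),at(r,z),at(r,z-3))
    if n in("now","scene0"):print(q)
E
python3 m4.py;python3 -c "
from h import *;print(sense()['tool_pos'])"
```

```text
top0 [257.27 186.3 ] [602.5 175.2  70. ] [602.9 175.7  67. ]
top1 [257.29 186.32] [602.4 175.1  70. ] [602.8 175.7  67. ]
scene0 [391.18 229.85] [601.2 175.   70. ] [597. 174.  67.]
[[  0   0   0   0   0   0   0   0   0]
 [  0   0   0   0   0   0   0   0   0]
 [  0   0   3  31  46  36   9   0   0]
 [  0   0  23  74 105  90  40   3   0]
 [  0   0  27  87 124 105  53   5   0]
 [  0   0  14  61  91  75  31   0   0]
 [  0   0   0  18  25  21   4   0   0]
 [  0   0   0   0   0   0   0   0   0]
 [  0   0   0   0   0   0   0   0   0]]
scene1 [391.19 229.85] [601.1 175.   70. ] [597. 174.  67.]
scene3 [390.77 229.09] [598.5 173.2  70. ] [594.3 172.1  67. ]
now [247.83 151.8 ] [ 575.9 -221.7  193. ] [ 570.7 -225.2  190. ]
[[ 6  5  4  4  2  0  0  0  0]
 [ 0  0  0  0  0  0  0  0  0]
 [ 0  0  0  0  6  0  0  0  0]
 [ 0  0  0 34 54 35  0  0  0]
 [ 0  0 11 61 83 55  2  0  0]
 [ 0  0  0 41 56 30  0  0  0]
 [ 0  0  0  0  0  0  0  0  0]
 [ 0  0  0  0  0  0  0  0  0]
 [ 0  0  0  0  0  0  0  0  0]]
[ 585.73202854 -217.9448495   158.31460907]
```

>>> {"name": "apply_moves", "arguments": {"series": "0 0 0.02 0 1; 0 0 0.035 0 1; 0 0 0.03 0 1; 0 0 0.015 0 1; 0 0 0 0 1"}}

```text
time: 16.27
tool_pos: [584.1, -217.4, 125.3]
tcp_rot: [-179.9, 0.2, -0.3]
ft_force: [-0.4, 0.2, -6.6]
finger_gap: 45.5
grip_force: 63.3
```

>>> {"name": "apply_moves", "arguments": {"series": "0 0 0 0 1; 0 0 0 0 1; 0 0 0 0 1"}}

```text
time: 16.52
tool_pos: [586.1, -218.3, 128.9]
tcp_rot: [180.0, -0.1, -0.3]
ft_force: [0.9, 0.1, -6.1]
finger_gap: 45.3
grip_force: 63.3
```

>>> {"name": "apply_moves", "arguments": {"series": "0 0 0.007 0 1; 0 0 0.007 0 1; 0 0 0.007 0 1; 0 0 0 0 1"}}

```text
time: 16.85
tool_pos: [585.3, -217.9, 121.3]
tcp_rot: [-180.0, 0.0, -0.3]
ft_force: [-1.6, -0.9, -6.9]
finger_gap: 45.4
grip_force: 63.3
```

Continuing down in small steps, watching force.

>>> {"name": "apply_moves", "arguments": {"series": "0 0 0.006 0 1; 0 0 0.006 0 1; 0 0 0.006 0 1; 0 0 0 0 1; 0 0 0 0 1"}}

```text
time: 17.27
tool_pos: [585.5, -218.0, 116.3]
tcp_rot: [-180.0, 0.0, -0.3]
ft_force: [0.1, 0.2, -6.8]
finger_gap: 45.3
grip_force: 63.3
```

>>> {"name": "apply_moves", "arguments": {"series": "0 0 0.005 0 1; 0 0 0.005 0 1; 0 0 0.005 0 1; 0 0 0 0 1; 0 0 0 0 1"}}

```text
time: 17.68
tool_pos: [585.5, -218.0, 111.8]
tcp_rot: [-180.0, 0.0, -0.3]
ft_force: [0.2, -0.6, -7.2]
finger_gap: 44.7
grip_force: 63.3
```

>>> {"name": "apply_moves", "arguments": {"series": "0 0 0.004 0 1; 0 0 0.004 0 1; 0 0 0.004 0 1; 0 0 0.002 0 1; 0 0 0 0 1"}}

```text
time: 18.1
tool_pos: [585.5, -218.0, 107.5]
tcp_rot: [-180.0, 0.0, -0.3]
ft_force: [0.2, -0.2, -7.4]
finger_gap: 45.2
grip_force: 63.3
```

>>> {"name": "apply_moves", "arguments": {"series": "0 0 0.004 0 1; 0 0 0.004 0 1; 0 0 0.004 0 1; 0 0 0.002 0 1; 0 0 0 0 1"}}

```text
time: 18.52
tool_pos: [585.6, -218.0, 103.4]
tcp_rot: [-180.0, 0.0, -0.3]
ft_force: [-0.0, -0.8, -6.8]
finger_gap: 45.1
grip_force: 63.3
```

>>> {"name": "apply_moves", "arguments": {"series": "0 0 0.004 0 1; 0 0 0.004 0 1; 0 0 0.004 0 1; 0 0 0.002 0 1; 0 0 0 0 1"}}

```text
time: 18.93
tool_pos: [585.5, -218.0, 99.2]
tcp_rot: [-180.0, 0.0, -0.3]
ft_force: [-0.6, -0.6, -6.1]
finger_gap: 45.2
grip_force: 63.3
```

>>> {"name": "apply_moves", "arguments": {"series": "0 0 0.004 0 1; 0 0 0.004 0 1; 0 0 0.004 0 1; 0 0 0.002 0 1; 0 0 0 0 1"}}

```text
time: 19.35
tool_pos: [585.9, -218.1, 95.3]
tcp_rot: [180.0, -0.0, -0.3]
ft_force: [1.5, 0.4, -6.4]
finger_gap: 45.0
grip_force: 63.3
```

>>> {"name": "apply_moves", "arguments": {"series": "0.002 0 0.003 0 1; 0 0 0.003 0 1; 0 0 0.003 0 1; 0 0 0 0 1; 0 0 0 0 1"}}

```text
time: 19.77
tool_pos: [586.2, -218.0, 92.4]
tcp_rot: [-180.0, 0.0, -0.3]
ft_force: [0.4, 0.7, -6.7]
finger_gap: 45.5
grip_force: 63.3
```

>>> {"name": "apply_moves", "arguments": {"series": "0 0 0.003 0 1; 0 0 0.003 0 1; 0 0 0.003 0 1; 0 0 0 0 1; 0 0 0 0 1"}}

```text
time: 20.18
tool_pos: [586.4, -217.7, 89.9]
tcp_rot: [-180.0, -0.0, -0.3]
ft_force: [-0.2, 3.0, -4.6]
finger_gap: 45.8
grip_force: 63.6
```

>>> {"name": "apply_moves", "arguments": {"series": "0 -0.003 0 0 1; 0 0 0.003 0 1; 0 0 0.003 0 1; 0 0 0 0 1; 0 0 0 0 1"}}

```text
time: 20.6
tool_pos: [586.5, -217.4, 88.6]
tcp_rot: [180.0, -0.0, -0.3]
ft_force: [-1.2, 1.3, -0.5]
finger_gap: 45.1
grip_force: 64.0
```

>>> {"name": "apply_moves", "arguments": {"series": "0 0 0.003 0 1; 0 0 0.002 0 1; 0 0 0.002 0 1; 0 0 0 0 1; 0 0 0 0 1"}}

```text
time: 21.02
tool_pos: [586.8, -217.4, 87.2]
tcp_rot: [180.0, -0.1, -0.3]
ft_force: [-2.7, 1.5, 7.4]
finger_gap: 45.2
grip_force: 64.9
```

```bash
python3 - <<'E'
from h import *
s=snapshot("scene");f=s["frame"];np.savez("scene5.npz",**s)
cv2.imwrite("pics/c5.png",cv2.resize(f[130:230,210:310],None,fx=6,fy=6,interpolation=2))
P=pts(s);b,g,r=[f[...,i].astype(int) for i in range(3)]
X,Y,Z=P[...,0],P[...,1],P[...,2]
red=(r>110)&(g<80)&(b<90)&(abs(Y+217)<24)
for lo in range(420,620,20):
    k=red&(X>lo)&(X<lo+20)
    if k.sum():print(lo,k.sum(),np.percentile(Z[k],[10,50,90]).round(1))
E
```

```text
440 21 [ 86.3  98.7 108.2]
460 50 [ 89.4 107.4 110.2]
480 42 [ 86.8 102.7 110.1]
500 34 [ 84.3  96.2 107.6]
520 14 [81.7 86.6 92.5]
540 6 [82.3 84.1 86.5]
560 13 [117.3 119.  120.8]
580 44 [119.6 121.6 123.6]
600 228 [ 88.2 106.6 120.7]
```

View pics/c5.png

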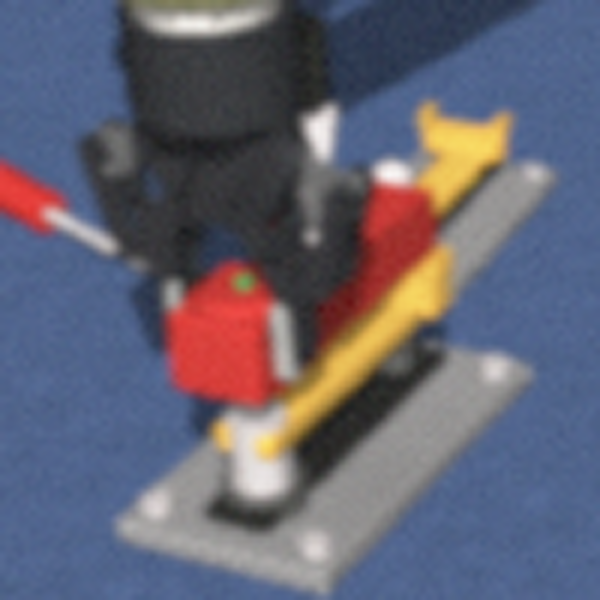

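The ball is inside the bore, the post shows below the nose, and the tail hangs over the rest. Next I push on through the catches gently.

>>> {"name": "apply_moves", "arguments": {"series": "0 0 0.002 0 1; 0 0 0.002 0 1; 0 0 0.002 0 1; 0 0 0 0 1; 0 0 0 0 1"}}

```text
time: 21.48
tool_pos: [587.1, -217.5, 86.0]
tcp_rot: [179.9, -0.1, -0.3]
ft_force: [-3.9, 4.2, 9.8]
finger_gap: 44.8
grip_force: 65.4
```

>>> {"name": "apply_moves", "arguments": {"series": "-0.003 -0.003 0 0 1; 0 0 0.002 0 1; 0 0 0.002 0 1; 0 0 0 0 1; 0 0 0 0 1"}}

```text
time: 21.9
tool_pos: [587.1, -217.4, 85.8]
tcp_rot: [179.9, -0.2, -0.3]
ft_force: [-2.6, 0.8, 11.4]
finger_gap: 45.6
grip_force: 65.6
```

>>> {"name": "apply_moves", "arguments": {"series": "-0.002 0 0.002 0 1; 0 0 0.002 0 1; 0 0 0.002 0 1; 0 0 0 0 1; 0 0 0 0 1"}}

```text
time: 22.32
tool_pos: [586.8, -217.3, 82.7]
tcp_rot: [179.9, -0.3, -0.3]
ft_force: [8.3, -2.0, 0.8]
finger_gap: 44.9
grip_force: 64.3
```

>>> {"name": "apply_moves", "arguments": {"series": "0.002 0 0 0 1; 0 0 0 0 1; 0 0 0 0 1"}}

```text
time: 22.57
tool_pos: [586.9, -217.2, 82.3]
tcp_rot: [179.9, -0.2, -0.3]
ft_force: [5.7, -1.1, 1.2]
finger_gap: 45.4
grip_force: 64.3
```

```bash
cat > lvl.py <<'E'
from m4 import pin
from h import *
s=snapshot("scene");f=s["frame"]
P=pts(s);b,g,r=[f[...,i].astype(int) for i in range(3)]
X,Y,Z=P[...,0],P[...,1],P[...,2]
red=(r>110)&(g<80)&(b<90)&(abs(Y+217)<24)
for lo in(440,460,480,560,580):
    k=red&(X>lo)&(X<lo+20)
    if k.sum():print(lo,k.sum(),np.percentile(Z[k],[50,80,90]).round(1))
E
sed -i 's/^s=snapshot/if __name__!="__main__": raise SystemExit\ns=snapshot/' m4.py; sed -i '1d' lvl.py; python3 lvl.py; python3 -c "
from h import *;s=sense();print(s['ft_force'],s['wrist_torque'],s['tool_pos'],s['tcp_rot'])"
```

```text
440 25 [102.  105.1 105.5]
460 45 [101.9 105.5 106.5]
480 41 [ 97.1 105.5 106.6]
560 8 [114.2 115.4 115.7]
580 48 [116.8 117.9 118.3]
[ 4.6399195  -0.87583926  0.71493179] [-0.37790992 -0.33478549  0.10818477] [ 586.86990451 -217.2076292    82.24037754] [179.88578651  -0.18312097  -0.30156516]
```

>>> {"name": "apply_moves", "arguments": {"series": "0.003 0 0.002 0 1; 0 0 0.002 0 1; 0 0 0.002 0 1; 0 0 0 0 1; 0 0 0 0 1"}}

```text
time: 23.03
tool_pos: [587.2, -217.0, 79.8]
tcp_rot: [179.9, -0.1, -0.3]
ft_force: [6.5, -4.2, 1.2]
finger_gap: 45.0
grip_force: 64.6
```

>>> {"name": "apply_moves", "arguments": {"series": "0.002 0.002 0.002 0 1; 0 0 0.002 0 1; 0 0 0 0 1; 0 0 0 0 1; 0 0 0 0 1"}}

```text
time: 23.45
tool_pos: [587.3, -217.1, 78.6]
tcp_rot: [180.0, -0.0, -0.3]
ft_force: [3.4, -1.6, 4.7]
finger_gap: 45.1
grip_force: 64.8
```

```bash
python3 lvl.py; python3 - <<'E'
from h import *
s=snapshot("scene");f=s["frame"]
cv2.imwrite("pics/c6.png",cv2.resize(f[130:230,210:310],None,fx=6,fy=6,interpolation=2))
E
```

```text
440 27 [100.3 104.5 105.1]
460 46 [102.  105.  105.6]
480 43 [ 96.5 104.3 105.2]
560 9 [111.2 112.  112.5]
580 42 [113.2 114.7 115.4]
```

View pics/c6.png

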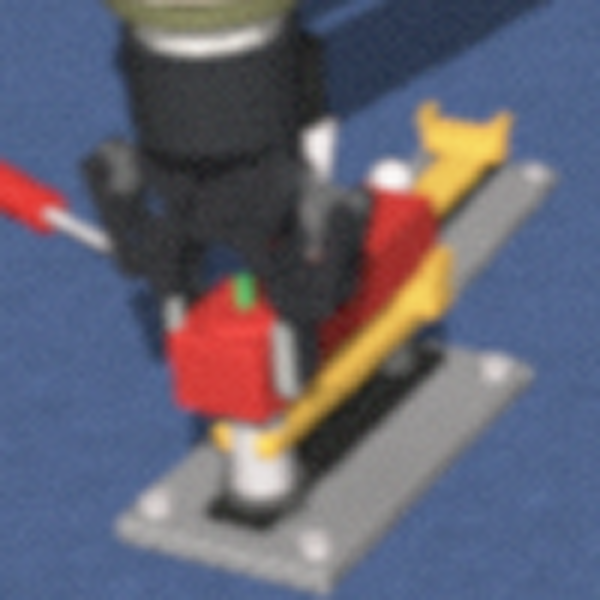

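The green pin now stands tall and the coupler is level with its tail in the rest. One small extra push, then release.

>>> {"name": "apply_moves", "arguments": {"series": "0 0 0.002 0 1; 0 0 0.002 0 1; 0 0 0 0 1; 0 0 0 0 1; 0 0 0 0 1"}}

```text
time: 23.97
tool_pos: [587.4, -217.1, 78.1]
tcp_rot: [180.0, -0.1, -0.3]
ft_force: [0.3, 0.3, 9.8]
finger_gap: 45.0
grip_force: 65.6
```

>>> {"name": "apply_moves", "arguments": {"series": "0 0 -0.003 0 1; 0 0 0 0 1; 0 0 0 0 0.1; 0 0 0 0 -0.2; 0 0 0 0 -0.4"}}

```text
time: 24.38
tool_pos: [586.1, -216.5, 76.9]
tcp_rot: [-179.9, 0.1, -0.3]
ft_force: [0.2, -0.0, -0.1]
finger_gap: 59.5
grip_force: 0.0
```

>>> {"name": "apply_moves", "arguments": {"series": "0 0 0 0 -0.4; 0 0 0 0 -0.4; 0 0 -0.02 0 -0.4; 0 0 -0.05 0 -0.4; 0 0 -0.1 0 -0.4"}}

```text
time: 24.8
tool_pos: [584.0, -215.6, 125.1]
tcp_rot: [-179.8, 0.4, -0.3]
ft_force: [0.6, -0.1, -0.9]
finger_gap: 59.9
grip_force: 0.0
```

>>> {"name": "apply_moves", "arguments": {"series": "0 0 -0.12 0 -0.4; 0 0 -0.12 0 -0.4; 0 0 -0.08 0 -0.4; 0 0 -0.04 0 -0.4; 0 0 -0.01 0 -0.4"}}

```text
time: 25.22
tool_pos: [588.2, -217.5, 243.6]
tcp_rot: [179.9, -0.3, -0.3]
ft_force: [0.1, 0.1, 0.3]
finger_gap: 60.0
grip_force: 0.0
```

```bash
python3 lvl.py; python3 - <<'E'
from h import *
s=snapshot("scene");np.savez("scene7.npz",**s);P=pts(s);u=P[...,0]-583;v=P[...,1]+217.5;z=P[...,2]
m=(abs(v)<15)&(u>-150)&(u<-25)&(z>115)&(z<235)
for lo in range(115,235,12):
    k=m&(z>lo)&(z<lo+12)
    if k.sum():print(lo,k.sum(),np.percentile(u[k],[10,50,90]).round(1),np.percentile(v[k],[10,50,90]).round(1))
print(sense()["tool_pos"])
f=s["frame"]
t=snapshot("top")["frame"]
cv2.imwrite("pics/c7.png",np.hstack([cv2.resize(f[110:230,200:300],(390,468),interpolation=2),cv2.resize(t[150:270,340:440],(390,468),interpolation=2)]))
E
```

```text
440 31 [103.6 105.4 105.9]
460 70 [104.7 105.6 106.5]
480 67 [103.8 105.9 107.2]
560 60 [110.2 112.4 113.2]
580 81 [111.6 114.4 115.3]
115 48 [-47.3 -42.5 -36.7] [-10.8  -0.3  10.9]
127 34 [-52.4 -48.5 -44.4] [-6.6  4.4 10.8]
139 33 [-57.3 -53.5 -49.9] [-4.9  3.6 11. ]
151 37 [-62.5 -57.5 -53.2] [-6.8  4.3 11.5]
163 25 [-65.  -61.6 -57.7] [-2.9  5.  11.7]
175 27 [-62.9 -58.1 -54. ] [-3.2  6.5 11.5]
187 32 [-62.5 -57.2 -53.9] [-1.8  6.2 12.1]
199 30 [-62.2 -58.6 -55.8] [-3.8  5.7 11.5]
211 15 [-62.  -59.3 -56.1] [ 3.   7.7 11.6]
[ 586.80129209 -216.85632966  239.35029505]
```

View pics/c7.png

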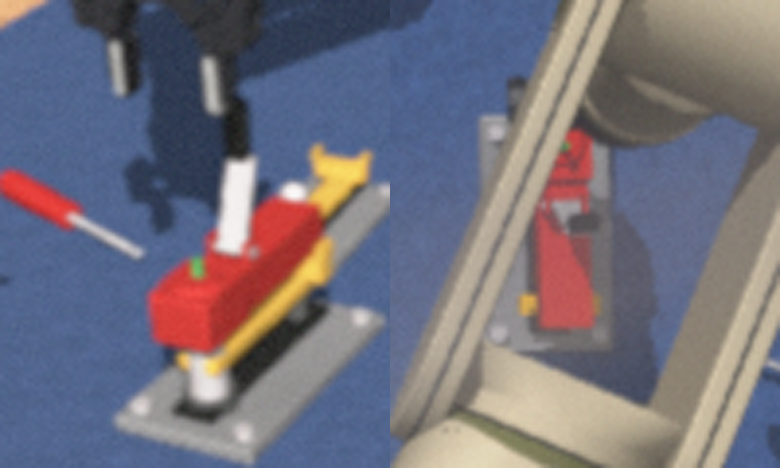

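The coupler is seated on the ball with the pin up, the handle raised and the tail in the yellow rest. I'll close the fingers and put them in front of the raised handle.

>>> {"name": "apply_moves", "arguments": {"series": "0 0 0 0 1; 0 0 0.04 0 1; 0 0 0.06 0 1; 0 0 0.037 0 1; 0 0 0.01 0 1", "squeeze": 30}}

```text
time: 25.78
tool_pos: [584.7, -215.9, 190.6]
tcp_rot: [-179.8, 0.4, -0.3]
ft_force: [-0.1, 0.6, -1.5]
finger_gap: 0.6
grip_force: 0.0
```

>>> {"name": "apply_moves", "arguments": {"series": "0 0 0 0 1; -0.03 0 0 0 1; -0.05 0 0 0 1; -0.03 0 0 0 1; -0.01 0 0 0 1"}}

```text
time: 26.2
tool_pos: [550.2, -216.9, 196.5]
tcp_rot: [180.0, -0.0, -0.3]
ft_force: [0.1, -0.1, 0.5]
finger_gap: 0.1
grip_force: 0.0
```

>>> {"name": "apply_moves", "arguments": {"series": "0 0 0 0 1; 0 0 0 0 1; 0 0 0 0 1"}}

```text
time: 26.45
tool_pos: [551.4, -216.8, 196.1]
tcp_rot: [180.0, -0.0, -0.3]
ft_force: [-0.0, -0.3, -0.3]
finger_gap: -0.1
grip_force: 0.0
```

>>> {"name": "apply_moves", "arguments": {"series": "-0.03 0 0 0 1; -0.03 0 0 0 1; -0.03 0 0.004 0 1; -0.0235 0 0.0063 0 1; -0.0235 0 0.0063 0 1"}}

```text
time: 26.87
tool_pos: [509.2, -216.4, 190.7]
tcp_rot: [180.0, -0.0, -0.3]
ft_force: [4.0, -0.5, -1.5]
finger_gap: 0.1
grip_force: 1.5
```

>>> {"name": "apply_moves", "arguments": {"series": "-0.0215 0 0.0127 0 1; -0.0215 0 0.0127 0 1; -0.019 0 0.0163 0 1; -0.019 0 0.0163 0 1; 0 0 0 0 1"}}

```text
time: 27.28
tool_pos: [483.9, -216.2, 172.1]
tcp_rot: [-180.0, 0.1, -0.3]
ft_force: [0.8, -0.9, 0.4]
finger_gap: 0.2
grip_force: 0.3
```

```bash
cat > hd.py <<'E'
from h import *
s=snapshot("scene");P=pts(s);u=P[...,0]-583;v=P[...,1]+216;z=P[...,2]
f=s["frame"].astype(int);red=(f[...,2]>f[...,0]+60)
m=(abs(v)<13)&(z>100)&(z<260)&~red
for lo in range(-160,-30,10):
    k=m&(u>lo)&(u<lo+10)
    if k.sum()>2:print(lo,k.sum(),np.percentile(z[k],[10,50,90]).round(1))
k=red&(abs(v)<24)&(z>80)
for lo in(-140,-120,-20,0):
    q=k&(u>lo)&(u<lo+20);print("red",lo,q.sum(),np.percentile(z[q],[50,80]).round(1) if q.sum() else "")
x=sense();print(x["tool_pos"],x["ft_force"],x["time"])
E
python3 hd.py
```

```text
-140 3 [106.  106.1 106.3]
-120 16 [166.1 176.  184. ]
-110 28 [154.5 164.9 223. ]
-100 79 [145.4 160.1 217. ]
-90 210 [142.6 209.3 249. ]
-80 47 [132.7 237.6 252.5]
-70 30 [125.2 129.4 133.4]
-60 23 [121.3 123.6 128.2]
-50 34 [110.  117.5 121.6]
-40 6 [113.6 117.1 118. ]
red -140 58 [104.6 105.9]
red -120 65 [104.7 106. ]
red -20 79 [110.  112.5]
red 0 99 [112.2 114.7]
[ 484.29492009 -216.21071593  172.47422999] [ 0.1374755   0.40161845 -0.21534482] 27.3333
```

Handle is going down; the coupler is still seated.

>>> {"name": "apply_moves", "arguments": {"series": "-0.0158 0 0.0195 0 1; -0.0158 0 0.0195 0 1; -0.0123 0 0.0218 0 1; -0.0123 0 0.0218 0 1; 0 0 0 0 1"}}

```text
time: 27.75
tool_pos: [467.5, -216.0, 146.7]
tcp_rot: [-180.0, 0.1, -0.3]
ft_force: [1.1, -1.2, 0.3]
finger_gap: 0.1
grip_force: 0.5
```

>>> {"name": "apply_moves", "arguments": {"series": "-0.0078 0 0.015 0 1; -0.0078 0 0.015 0 1; 0 0 0.01 0 1; 0 0 0 0 1; 0 0 0 0 1"}}

```text
time: 28.17
tool_pos: [463.5, -216.1, 136.1]
tcp_rot: [-180.0, 0.1, -0.3]
ft_force: [0.3, -0.2, -0.5]
finger_gap: -0.3
grip_force: 0.2
```

```bash
python3 hd.py
```

```text
-150 6 [133.1 136.9 141.7]
-140 7 [129.2 134.5 138.7]
-130 17 [125.4 136.1 189. ]
-120 57 [127.4 149.1 184.4]
-110 266 [128.9 192.9 244.2]
-100 53 [117.  218.1 236.6]
-90 14 [116.3 118.7 120.9]
-80 18 [114.5 116.6 118.9]
-70 12 [115.1 116.6 119.9]
-60 12 [114.3 117.7 118.5]
-50 14 [106.7 116.1 119. ]
-40 14 [110.2 114.8 118.2]
red -140 45 [103.9 105.4]
red -120 48 [101.1 105.3]
red -20 78 [110.2 112.5]
red 0 103 [111.9 114.1]
[ 463.51313763 -216.07146541  136.20739838] [ 0.38798674 -0.05410312  0.10211023] 28.2167
```

>>> {"name": "apply_moves", "arguments": {"series": "0 0 0.005 0 1; 0 0 0.005 0 1; 0 0 0 0 1; 0 0 0 0 1"}}

```text
time: 28.55
tool_pos: [463.9, -216.2, 133.6]
tcp_rot: [-180.0, 0.0, -0.3]
ft_force: [-0.3, 0.8, 3.4]
finger_gap: 0.1
grip_force: 1.1
```

>>> {"name": "apply_moves", "arguments": {"series": "0 0 0.005 0 1; 0 0 0.005 0 1; 0 0 0 0 1; 0 0 0 0 1"}}

```text
time: 28.88
tool_pos: [464.2, -216.4, 131.4]
tcp_rot: [180.0, -0.0, -0.3]
ft_force: [-1.4, 0.6, 8.5]
finger_gap: -0.1
grip_force: 3.5
```

>>> {"name": "apply_moves", "arguments": {"series": "0 0 0.004 0 1; 0 0 0.004 0 1; 0 0 0 0 1; 0 0 0 0 1"}}

```text
time: 29.22
tool_pos: [464.8, -216.7, 130.2]
tcp_rot: [179.9, -0.1, -0.3]
ft_force: [-3.7, 2.3, 16.1]
finger_gap: 0.2
grip_force: 6.4
```

```bash
python3 hd.py
```

```text
-150 8 [129.4 134.5 135.7]
-140 6 [125.7 129.4 131.6]
-130 15 [123.2 139.1 174.3]
-120 44 [120.7 138.7 192.2]
-110 263 [131.9 179.7 238. ]
-100 73 [114.7 206.2 231.9]
-90 20 [112.9 114.7 258.9]
-80 12 [111.7 114.7 117.7]
-70 15 [113.8 114.6 115.8]
-60 9 [114.1 115.2 116.3]
-50 21 [105.4 113.4 116.2]
-40 11 [111.3 114.6 117.1]
red -140 49 [101.6 104. ]
red -120 43 [100.6 103.8]
red -20 68 [109.1 111.4]
red 0 107 [110.8 113.4]
[ 464.77213849 -216.73492866  130.12065554] [-3.12749539  2.92140679 14.49977399] 29.2667
```

>>> {"name": "apply_moves", "arguments": {"series": "0 0 -0.01 0 1; 0 0 -0.03 0 1; 0 0 -0.08 0 1; 0 0 -0.12 0 1; 0 0 -0.12 0 1"}}

```text
time: 29.68
tool_pos: [462.7, -215.5, 236.0]
tcp_rot: [-179.9, 0.2, -0.3]
ft_force: [0.3, -0.5, 0.0]
finger_gap: -0.0
grip_force: 0.0
```

>>> {"name": "apply_moves", "arguments": {"series": "0 0 -0.1 0 1; 0 0 -0.05 0 1; 0 0 -0.02 0 1; 0 0 0 0 1; 0 0 0 0 1"}}

```text
time: 30.1
tool_pos: [463.6, -216.0, 285.9]
tcp_rot: [-180.0, 0.1, -0.3]
ft_force: [-1.2, -0.3, -1.0]
finger_gap: 0.0
grip_force: 0.0
```

```bash
python3 hd.py; python3 - <<'E'
from h import *
f=snapshot("scene")["frame"];t=snapshot("top")["frame"]
cv2.imwrite("pics/c8.png",np.hstack([cv2.resize(f[130:230,200:300],(390,390),interpolation=2),cv2.resize(t,(400,250))[:, :].copy() if 0 else cv2.resize(t[80:300,180:500],(400,390))]))
E
```

```text
-150 10 [128.7 136.1 137.1]
-140 24 [110.9 134.  137. ]
-130 21 [125.4 129.4 133.6]
-120 18 [122.6 127.4 130.2]
-110 31 [114.1 121.1 125.6]
-100 14 [113.3 116.4 118.6]
-90 14 [112.5 115.6 117.5]
-80 16 [114.5 115.8 117.3]
-70 12 [113.1 115.8 117.3]
-60 9 [115.3 116.5 117.9]
-50 23 [105.2 115.8 119.1]
-40 9 [111.2 114.9 116.6]
red -140 54 [104.7 185. ]
red -120 47 [101.1 105.9]
red -20 74 [109.6 112.2]
red 0 107 [112.  114.8]
[ 463.23435322 -215.82518358  285.13551218] [ 0.26837863 -0.16206815 -0.20139954] 30.15
```

View pics/c8.png

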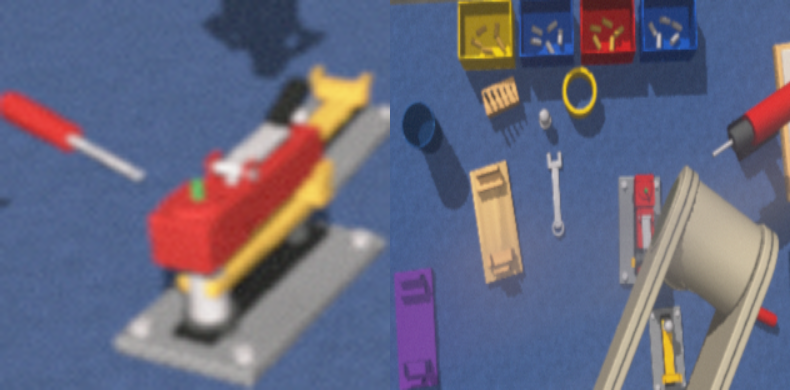

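The handle lies flat along the tail with the pin up, the arm is clear, and the bystanders haven't moved. Handing in.

```bash
python3 -c "
from bench import hand_in;print(hand_in())"
```

```text
the job is handed in; nothing more can be done
None
```

I handed the job in at about 30 s, and `hand_in()` gave no verdict: the last pictures show the coupler level and home on the ball (green pin up, tail in the yellow rest), the handle pressed flat, the arm clear and the bystanders in place.

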